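Put the right finger slide on the accessory carousel and turn it to the front

ROBOT

A 6-joint arm with a two-finger parallel gripper is mounted at the origin on the work surface. World frame = base frame: x ahead of the robot, y to its left, z up, the work surface at z = 0. Lengths are in m, angles in rad, forces in N, time in s.
With the tool pointing down it reaches from about 0.375 to 0.9 m from the base axis. Payload 3.1 kg.
Tool frame: the origin (TCP) lies midway between the tips of the shut fingers; the grasp point (between the pads) lies 19 mm behind it; z points along the fingers, x is the direction in which the jaws open and shut, and the axes are right-handed (so a half turn about z gives the same grasp; the last joint's range is limited). The gripper opens to 87 mm and grips with 3 to 60 N. Pads are 19 mm wide; open, the fingers measure 117 mm over their backs; the gripper's body (75 mm by 190 mm) begins 51 mm behind the grasp point.
Start: joints at [-1.423, 0.527, 1.433, -0, 1.181, -0.178], TCP at [0.2, -0.592, 0.223] pointing down, gripper open.
Joint ranges: [-3.08, 3.08], [-0.75, 2.2], [0.22, 2.44], [-1.43, 4.57], [0, 2.65], [-2.85, 2.85]. Speed limits (rad/s): [2.79, 2.79, 3.14, 3.14, 3.14, 3.14].

INTERFACE

Orientations are given as a unit quaternion [x, y, z, w].
In Python, from rig import * gives the robot as it stands.
- The arm moves only by the tool drive_tool, never from a script. Its argument "plan" is a list of rows, each an object with "offset": the shift along the tool's x, y, z in cm, a list of three; "delta_rot": the turn, a rotation vector about the tool's x, y, z in degrees, a list of three; "jaw": the finger opening in cm, from 0 to 8.7. In form: [{"offset": [dx, dy, dz], "delta_rot": [wx, wy, wz], "jaw": jaw}, ...]. A call has exactly 8 rows; each row is the pose to reach, as a shift and turn from the pose commanded when the call began, along the tool's axes at that moment; what a row does not reach only later rows make up. A row lasts 1/12 s, in which the tool goes at most 41.7 mm and 7.16 degrees, less where a joint would pass 70% of its speed; a pose out of reach is approached as far as the arm can. A call with a gripper value outside its range is refused whole. The fingers move at their own pace and stop on an object; "squeeze" is the grip in N (left out, the last holds). Time passes only in rows, so rows that repeat a pose let the fingers close, or fill a call up. It gives the time, the measured TCP pose, the force and the opening at its end, in the units of the state.
- get_obs(): the state, without advancing time (a new reading comes with each control period).
- camera(name): name is "scene" or "top" or "wrist"; returns the picture (384x512x3 uint8, red, green, blue); there is no depth.
- calibration(name): a dict with "K" (3x3 intrinsics, pixels), "pose" (4x4, takes a point from camera to world coordinates); the wrist camera has in their place "tool_from_camera" (4x4, takes a point from camera to tool coordinates, whose origin is the TCP and whose axes are the tool frame's). Camera axes: x right, y down, z forward; pixel columns grow to the right and rows downward; lengths in m; the calibration is good to about 2 mm. A picture is of the moment at which its call begins: read the wrist's pose just before it. calibration takes no time and is no camera call.
- hand_in(): hands the job in, once; it reports no verdict.
The state is a dict: "time": time; "q": joint angles; "joint_velocities": joint speeds; "joint_torque": joint torques, N m; "position": TCP position; "tool_rot": TCP orientation; "ft_force": force on the tool from outside, world axes, zero at the start; "moment": the same for the moment, N m; "grip_width": finger opening in m.
Only numpy, scipy, OpenCV 4.12 (cv2) and the standard library are available. Lean on these libraries where they do the work, as an engineer would, in place of code of your own. Each camera call takes 0.05 s, during which the arm holds its last target.

TASK

Three steel finger slides stand on the shelf: pick the one whose bore fits the bare post of the accessory carousel closely (the small one will not go on, the large one is a loose rattling fit) and seat it all the way down on that post. Only then turn the carousel until that post stands at the front, in line with the brass pointer on the stand, and finish holding: the program ends with the gripper still gripping the handle on top of the carousel and keeping it still. Leave the other two slides and everything else on the shelf where they are.

Things in the scene. Friction and masses are not known exactly. Their poses are not given: they have to be found in the camera images.
- stand: Fixed dark wooden stand under the carousel: a disc 180 mm across, 18 mm high, with a 30 mm wide tongue that sticks out past the rim along the stand's own -x and carries a small upright brass cone (the pointer, top 47 mm above the shelf, 152 mm from the axis). Origin on the carousel's axis, on the shelf surface. Place and yaw (within 0.5 rad) differ each time.
- carousel: Light wooden turntable, 250 mm across, 14 mm thick, turns endlessly about its vertical axis (friction about 0.05 N m, no spring). Origin on the axis, 18 mm above the shelf; disc top at 32 mm. Its own -x points to the bare post; pick cup on +x, jar on +y, block with capo on -y, all fixed, 100 mm from the axis, under 80 mm above the disc. A 22 mm column on the axis carries the handle.
- handle (a point): Dark wooden bar handle on top of the carousel's column, fixed to the carousel and turning with it: 46 mm long along its own y (across the direction to the bare post), 14 mm thick along its own x, 34 mm high. Point at the bar's centre, on the axis, 147 mm above the shelf; the bar's top is at 164 mm. Gripped from above across the 14 mm.
- post (a point): Centre of the top of the bare upright dark wooden post on the carousel, 100 mm from the axis: 19 mm thick, 45 mm high above the disc, top edge chamfered 5 mm. This point is 77 mm above the shelf.
- front (a point): Fixed point of the stand, 100 mm from the axis in the direction of the brass pointer and 77 mm above the shelf: where the top of the bare post comes to be when the post stands at the front. At the start the post is at least 0.8 rad away from it, on either side.
- slide_mid_c (a point): Centre, half-way up, of the middle-sized upright steel tube (the slide that fits): outer diameter 29 mm, bore 24 mm, 60 mm high, open at both ends, about 90 g. Centre at 30 mm above the shelf at the start, 62 mm when seated on the post. Its axis is its own z.
- slide_small_c (a point): Centre, half-way up, of the small upright steel tube: outer diameter 22 mm, bore 17 mm, 60 mm high. Too narrow for the post.
- slide_large_c (a point): Centre, half-way up, of the large upright steel tube: outer diameter 36 mm, bore 31 mm, 60 mm high. Too loose for the post.
- harmonica: Silver harmonica lying flat, 26 x 102 x 20 mm, origin under its centre; leave alone.
- tuner: Turquoise plastic clip-on tuner, 26 x 46 x 59 mm, origin under its centre; leave alone.
- pick_box: Wooden pick box, 60 x 85 x 39 mm, origin under its centre; leave alone.
- coaster: White ceramic coaster, 96 mm across, 8 mm thick, origin under its centre; leave alone.
- polish_tin: Flat aluminium polish tin, 62 mm across, 32 mm high, origin under its centre; leave alone.
Mind the look-alikes: they are no part of the job. What is shaped like the part that bears slide_mid_c but red is not meant.

How it is judged:
By the outcome, as a careful person would: the job done as asked, in the order asked, and still so for the second after the job is handed in, while the arm keeps its last pose, push and grip.
It also fails if it takes over 72 s, if anything falls off the work surface, if the arm or the gripper's body presses on something with over 40 N, if the wrist force passes 120 N, or if a joint passes its speed limit or range.

## Working session

There is one attempt and no reset: what is moved stays moved. The work goes in short steps, Python scripts to look and compute and a tool call to move; the robot and the scene stay as the last step left them, time stands still between calls to the robot, and variables do not carry over. Pictures are saved under pics/ and viewed, and the job is handed in when it is done.

Besides the shell and the picture viewer there is one more tool, called as name(argument=value, ...) on one line, values as JSON. drive_tool: Moves the arm, as the interface text tells. Its arguments: {"type":"object","properties":{"plan":{"type":"array","items":{"type":"object","properties":{"offset":{"type":"array","items":{"type":"number"}},"delta_rot":{"type":"array","items":{"type":"number"}},"jaw":{"type":"number"}}}},"squeeze":{"type":"number"}},"required":["plan"]}

```bash
mkdir -p pics; ls; python3 - <<'E'
from rig import *
import cv2
print(get_obs())
for n in ("scene","top","wrist"):
    im=camera(n); cv2.imwrite(f"pics/a_{n}.png",im[:,:,::-1]); print(n,calibration(n))
E
```

```text
pics
{'time': 0.0, 'q': array([-1.42347339e+00,  5.28457082e-01,  1.43392283e+00,  2.67016910e-06,
        1.18141145e+00, -1.78535546e-01]), 'joint_velocities': array([ 0.00034857, -0.00090903, -0.00076656, -0.00267231,  0.00067319,
       -0.00098708]), 'joint_torque': array([ 1.29978009e-03, -4.40033519e+01, -1.76593602e+01,  6.34118216e-02,
        5.81447489e-02, -1.47466803e-04]), 'position': array([ 0.19997224, -0.59135465,  0.2215707 ]), 'tool_rot': array([ 8.12440659e-01, -5.83042852e-01, -7.64248168e-04, -7.90256392e-04]), 'ft_force': array([ 0.36920446,  0.13672348, -0.61472769]), 'moment': array([-0.00760834,  0.04131371, -0.02325959]), 'grip_width': 0.08709986643398344}
scene {'K': array([[424.4256488 ,   0.        , 261.32074572],
       [  0.        , 424.4256488 , 198.05111334],
       [  0.        ,   0.        ,   1.        ]]), 'pose': array([[ 0.57324776,  0.43572943, -0.69392137,  1.46019217],
       [ 0.81935945, -0.29853729,  0.4894135 , -0.68663176],
       [ 0.00609046, -0.84912623, -0.52815486,  0.83044766],
       [ 0.        ,  0.        ,  0.        ,  1.
[... 260 characters left out ...]
994579,  0.00643407, -0.00818634, -0.00685926],
       [ 0.00747522, -0.10369256, -0.99458131,  1.50048891],
       [ 0.        ,  0.        ,  0.        ,  1.        ]])}
wrist {'K': array([[302.19916329,   0.        , 248.18541737],
       [  0.        , 302.19916329, 186.96803774],
       [  0.        ,   0.        ,   1.        ]]), 'tool_from_camera': array([[ 9.99999878e-01,  3.78202037e-04, -3.19133610e-04,
        -1.08947836e-03],
       [-2.80145100e-04,  9.64270958e-01,  2.64917802e-01,
        -7.25072498e-02],
       [ 4.07923724e-04, -2.64917680e-01,  9.64270946e-01,
        -1.62405893e-01],
       [ 0.00000000e+00,  0.00000000e+00,  0.00000000e+00,
         1.00000000e+00]])}
```

View pics/a_scene.png

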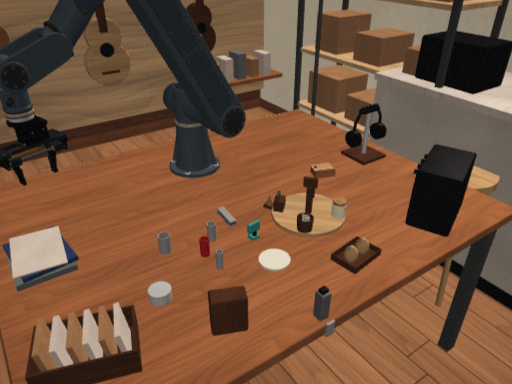

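View pics/a_top.png

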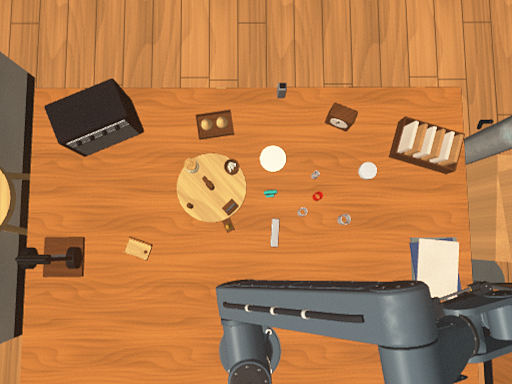

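```bash
python3 -c "
import cv2
im=cv2.imread('pics/a_top.png')
print(im.shape)
c=im[60:270,60:330]; cv2.imwrite('pics/a_topz.png',cv2.resize(c,None,fx=2.8,fy=2.8,interpolation=cv2.INTER_CUBIC))"
```

```text
(384, 512, 3)
```

View pics/a_topz.png

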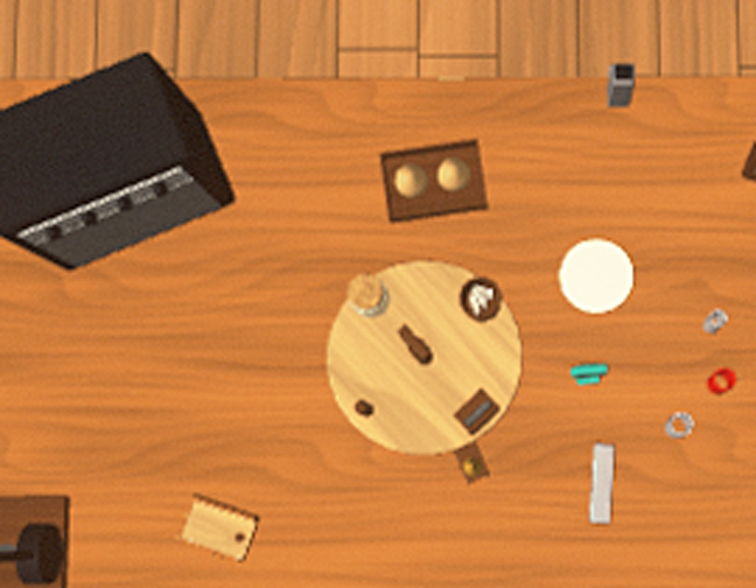

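The top view shows the carousel at about (211,187), the bare post at (190,206) and the pointer at (229,227). There are grey slides at (315,174), (303,211) and (344,219), and a red decoy at (318,196). I'll zoom in to measure.

```bash
cat > h.py <<'E'
import numpy as np, cv2
from scipy.spatial.transform import Rotation as R
CAL={}
def ray(name,uv,obs=None):
    from rig import calibration
    c=calibration(name); K=c["K"]
    if "pose" in c: P=c["pose"]
    else:
        T=np.eye(4);T[:3,:3]=R.from_quat(obs["tool_rot"]).as_matrix();T[:3,3]=obs["position"]; P=T@c["tool_from_camera"]
    d=P[:3,:3]@np.linalg.inv(K)@np.array([uv[0],uv[1],1.]); return P[:3,3],d
def atz(name,uv,z,obs=None):
    o,d=ray(name,uv,obs); return o+d*(z-o[2])/d[2]
def proj(name,X,obs=None):
    from rig import calibration
    c=calibration(name); K=c["K"]
    if "pose" in c: P=c["pose"]
    else:
        T=np.eye(4);T[:3,:3]=R.from_quat(obs["tool_rot"]).as_matrix();T[:3,3]=obs["position"]; P=T@c["tool_from_camera"]
    p=np.linalg.inv(P)@np.append(X,1); p=K@p[:3]; return p[:2]/p[2]
def crop(src,dst,x0,y0,x1,y1,f):
    im=cv2.imread(src); cv2.imwrite(dst,cv2.resize(im[y0:y1,x0:x1],None,fx=f,fy=f,interpolation=cv2.INTER_CUBIC))
E
python3 - <<'E'
from h import *
crop('pics/a_top.png','pics/b1.png',250,150,370,240,6)
crop('pics/a_scene.png','pics/b2.png',130,200,260,290,6)
crop('pics/a_top.png','pics/b3.png',165,145,265,240,6)
E
```

```text
(no output)
```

View pics/b1.png

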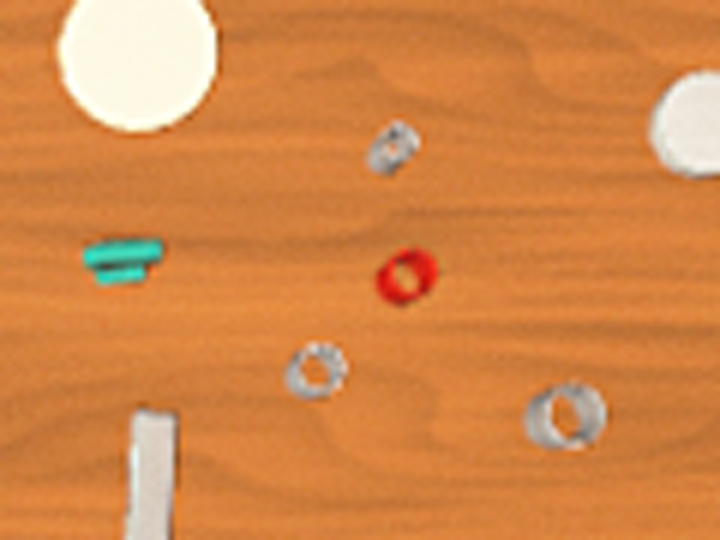

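View pics/b2.png

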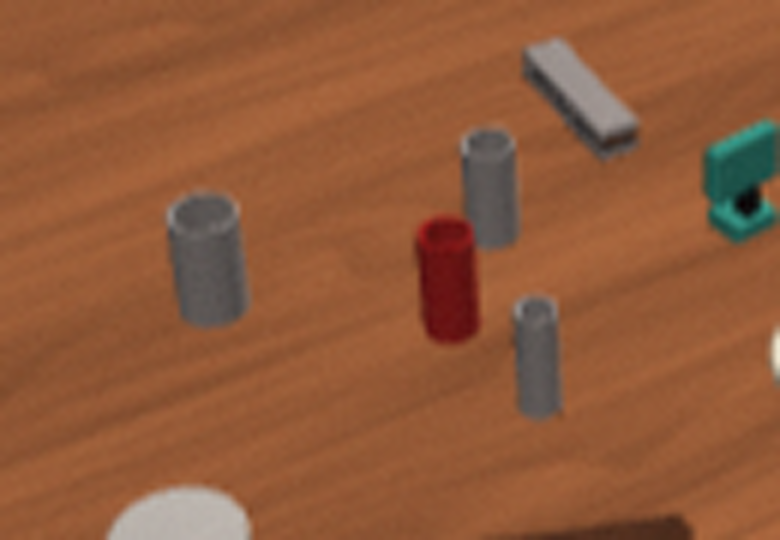

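View pics/b3.png

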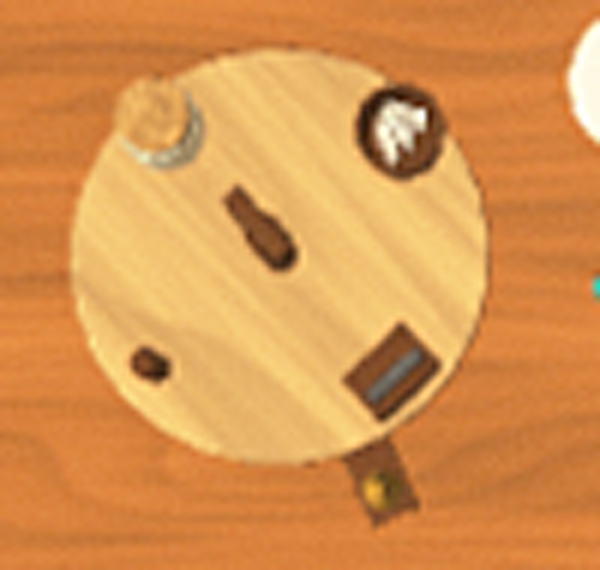

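```bash
python3 - <<'E'
from h import *
f=lambda x0,y0,u,v:(x0+(u+.5)/6-.5,y0+(v+.5)/6-.5)
S=atz('top',f(250,150,322,367),.06); print('mid',S)
print('mid scene',atz('scene',f(130,200,489,141),.06))
C=atz('top',f(165,145,279,255.5),.032); print('C',C)
P=atz('top',f(165,145,147,359),.077); print('P',P, np.linalg.norm((P-C)[:2]))
F=atz('top',f(165,145,375,490),.047); print('F',F,np.linalg.norm((F-C)[:2]))
a=lambda X:np.arctan2(*(X-C)[1::-1]); print(a(P),a(F))
H=atz('top',f(165,145,238,208),.164);print('H',H)
E
```

```text
mid [ 0.48333539 -0.18922476  0.06      ]
mid scene [ 0.48065817 -0.1878364   0.06      ]
C [0.57181881 0.13476376 0.032     ]
P [0.50663156 0.20589273 0.077     ] 0.09648164378937595
F [0.43171075 0.07689693 0.047     ] 0.15158772755315833
2.312634305529349 -2.7499164491860038
H [0.58089762 0.14434185 0.164     ]
```

```bash
python3 - <<'E'
from h import *
crop('pics/a_scene.png','pics/b4.png',250,165,360,245,6)
E
```

```text
(no output)
```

View pics/b4.png

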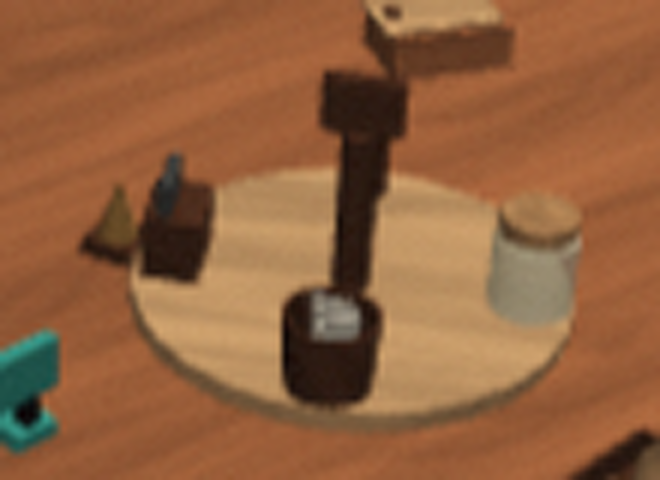

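```bash
cat >> h.py <<'E'
def mv(target,yaw=None,obs=None):
    from rig import get_obs
    o=obs or get_obs(); M=R.from_quat(o["tool_rot"]).as_matrix()
    off=M.T@(np.array(target)-o["position"])*100
    y0=np.arctan2(M[1,0],M[0,0])
    print("t %.2f pos %s yaw %.4f tiltz %s off_cm %s"%(o["time"],o["position"].round(4),y0,M[:,2].round(4),off.round(2)))
    if yaw is not None:
        Rt=R.from_matrix(np.array([[np.cos(yaw),np.sin(yaw),0],[np.sin(yaw),-np.cos(yaw),0],[0,0,-1]]))
        print(" rotvec deg",np.degrees((R.from_matrix(M).inv()*Rt).as_rotvec()).round(2))
E
python3 - <<'E'
from h import *
mv([.482,-.189,.2],.742)
E
```

```text
t 0.15 pos [ 0.2    -0.5916  0.2218] yaw -1.2450 tiltz [-3.0e-04  1.6e-03 -1.0e+00] off_cm [-29.11 -39.6    2.24]
 rotvec deg [-1.0000e-01  4.0000e-02 -1.1385e+02]
```

drive_tool(plan=[{"offset": [-1.2,-1.6,0.1],"delta_rot": [0,0,-4],"jaw": 8.7},{"offset": [-3.4,-4.6,0.2],"delta_rot": [0,0,-11],"jaw": 8.0},{"offset": [-5.6,-7.6,0.4],"delta_rot": [0,0,-18],"jaw": 7},{"offset": [-7.9,-10.7,0.6],"delta_rot": [0,0,-25],"jaw": 6},{"offset": [-10.2,-13.8,0.8],"delta_rot": [0,0,-32],"jaw": 5},{"offset": [-12.5,-16.9,1],"delta_rot": [0,0,-39],"jaw": 5},{"offset": [-14.8,-20,1.2],"delta_rot": [0,0,-46],"jaw": 5},{"offset": [-16.5,-22.4,1.2],"delta_rot": [0,0,-52],"jaw": 5}])

```text
time: 0.82
position: [0.3601, -0.3607, 0.2099]
tool_rot: [0.986, -0.165, -0.001, -0.001]
ft_force: [0.2, -0.6, 0.1]
grip_width: 0.0525
```

```bash
python3 - <<'E'
from h import *
mv([.482,-.189,.2],.742)
E
```

```text
t 0.82 pos [ 0.3601 -0.3607  0.2099] yaw -0.3309 tiltz [-9.0e-04  2.6e-03 -1.0e+00] off_cm [  5.95 -20.2    1.03]
 rotvec deg [-1.700e-01  2.000e-02 -6.147e+01]
```

drive_tool(plan=[{"offset": [0.7,-2.4,0.1],"delta_rot": [0,0,-7],"jaw": 5},{"offset": [1.6,-5.4,0.2],"delta_rot": [0,0,-14],"jaw": 5},{"offset": [2.5,-8.4,0.4],"delta_rot": [0,0,-21],"jaw": 5},{"offset": [3.4,-11.4,0.6],"delta_rot": [0,0,-28],"jaw": 5},{"offset": [4.2,-14.4,0.8],"delta_rot": [0,0,-35],"jaw": 5},{"offset": [5,-17,0.9],"delta_rot": [0,0,-42],"jaw": 5},{"offset": [5.6,-19,1],"delta_rot": [0,0,-49],"jaw": 5},{"offset": [5.9,-20.1,1],"delta_rot": [0,0,-56],"jaw": 5}])

```text
time: 1.48
position: [0.4826, -0.1915, 0.2002]
tool_rot: [0.948, 0.318, 0.0, -0.001]
ft_force: [-0.7, 1.0, 0.5]
grip_width: 0.0503
```

drive_tool(plan=[{"offset": [0,0,0],"delta_rot": [0,0,-4],"jaw": 5},{"offset": [0,0,0],"delta_rot": [0,0,-4.5],"jaw": 5},{"offset": [0,0,0],"delta_rot": [0,0,-4.5],"jaw": 5},{"offset": [0,0,0],"delta_rot": [0,0,-4.5],"jaw": 5},{"offset": [0,0,0],"delta_rot": [0,0,-4.5],"jaw": 5},{"offset": [0,0,0],"delta_rot": [0,0,-4.5],"jaw": 5},{"offset": [0,0,0],"delta_rot": [0,0,-4.5],"jaw": 5},{"offset": [0,0,0],"delta_rot": [0,0,-4.5],"jaw": 5}])

```text
time: 2.15
position: [0.4816, -0.1942, 0.2006]
tool_rot: [0.936, 0.351, 0.0, 0.0]
ft_force: [0.2, 0.2, -0.1]
grip_width: 0.0498
```

```bash
python3 - <<'E'
from h import *
from rig import *
o=get_obs();im=camera('wrist'); cv2.imwrite('pics/c1.png',im[:,:,::-1])
mv([.482,-.189,.2],.742,o); print(proj('wrist',[.482,-.189,.06],o))
np.savez('c1.npz',**o)
E
```

```text
t 2.15 pos [ 0.4816 -0.1942  0.2006] yaw 0.7176 tiltz [ 0. -0. -1.] off_cm [ 0.38 -0.37  0.06]
 rotvec deg [ 0.  -0.  -1.4]
[251.26583706 174.3313333 ]
```

View pics/c1.png

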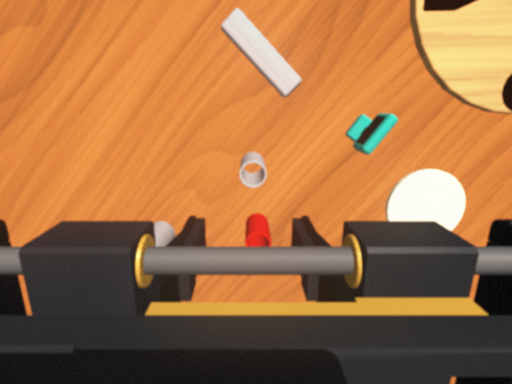

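```bash
python3 - <<'E'
from h import *
crop('pics/c1.png','pics/c1z.png',210,130,300,260,5)
E
```

```text
(no output)
```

View pics/c1z.png

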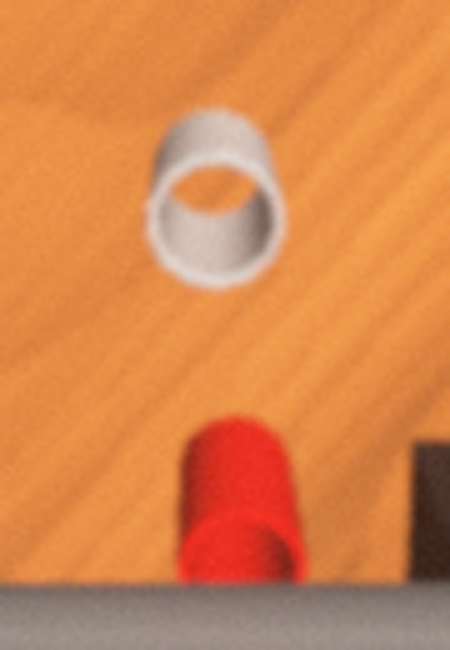

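```bash
python3 - <<'E'
from h import *
o=dict(np.load('c1.npz'))
A=atz('wrist',(253,173.6),.06,o);print(A, atz('wrist',(253+14,173.6),.06,o)-atz('wrist',(253-14,173.6),.06,o))
M=R.from_quat(o['tool_rot']).as_matrix()
print('in tool', M.T@(A-o['position']))
E
```

```text
[ 0.48283383 -0.18724946  0.06      ] [0.0216699  0.01891753 0.        ]
in tool [ 0.00555359 -0.00443944  0.14057239]
```

```bash
python3 - <<'E'
from h import *
mv([.4826,-.188,.023],.742)
E
```

```text
t 2.20 pos [ 0.4816 -0.1942  0.2006] yaw 0.7178 tiltz [ 1.e-04 -0.e+00 -1.e+00] off_cm [ 0.48 -0.4  17.76]
 rotvec deg [ 0.   -0.   -1.39]
```

drive_tool(plan=[{"offset": [0.4,-0.3,1],"delta_rot": [0,0,-1.4],"jaw": 5},{"offset": [0.5,-0.4,3.5],"delta_rot": [0,0,-1.4],"jaw": 5},{"offset": [0.5,-0.4,6],"delta_rot": [0,0,-1.4],"jaw": 5},{"offset": [0.5,-0.4,8],"delta_rot": [0,0,-1.4],"jaw": 5},{"offset": [0.5,-0.4,9.5],"delta_rot": [0,0,-1.4],"jaw": 5},{"offset": [0.5,-0.4,10.5],"delta_rot": [0,0,-1.4],"jaw": 5},{"offset": [0.5,-0.4,11],"delta_rot": [0,0,-1.4],"jaw": 5},{"offset": [0.5,-0.4,11],"delta_rot": [0,0,-1.4],"jaw": 5}])

```text
time: 2.87
position: [0.4824, -0.1875, 0.0897]
tool_rot: [0.932, 0.363, -0.0, -0.001]
ft_force: [-0.1, -0.7, -0.0]
grip_width: 0.0503
```

```bash
python3 - <<'E'
from h import *
from rig import *
o=get_obs();im=camera('wrist'); cv2.imwrite('pics/c2.png',im[:,:,::-1])
mv([.4826,-.188,.023],.742,o); print(proj('wrist',[.4826,-.188,.06],o))
np.savez('c2.npz',**o)
im=camera('scene'); cv2.imwrite('pics/c2s.png',im[:,:,::-1])
crop('pics/c2s.png','pics/c2sz.png',130,170,270,290,5)
E
```

```text
t 2.87 pos [ 0.4824 -0.1875  0.0897] yaw 0.7427 tiltz [-0.0014  0.001  -1.    ] off_cm [-0.02  0.06  6.67]
 rotvec deg [-0.1   0.02  0.04]
[247.05935087 217.09415146]
```

View pics/c2.png

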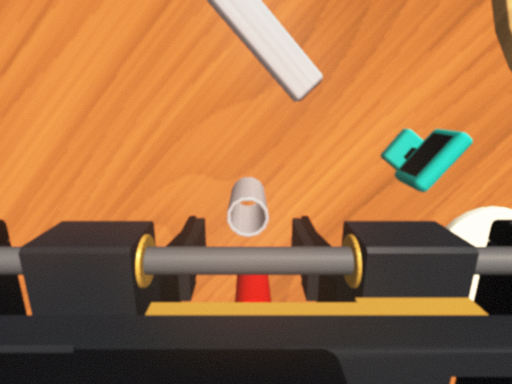

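View pics/c2sz.png

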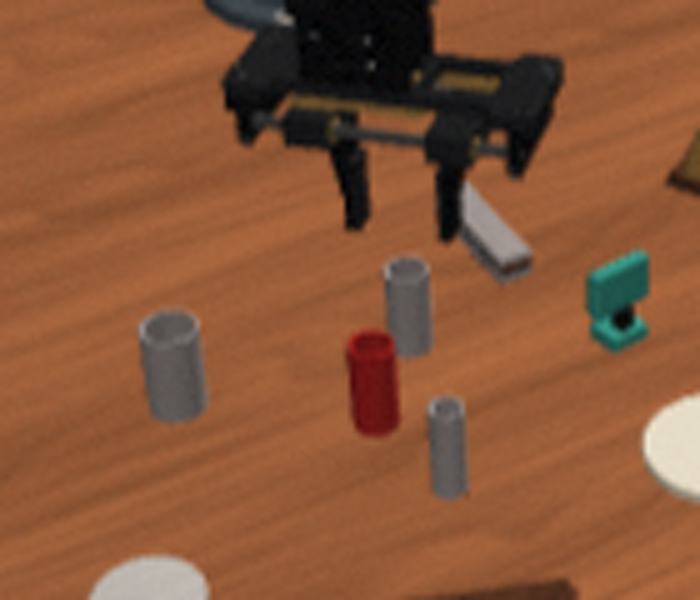

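The slide's ring is at (248,216), against a predicted (247,217), so the tool is centred over it. I'll descend and grip.

drive_tool(plan=[{"offset": [0,0,1],"delta_rot": [0,0,0],"jaw": 5},{"offset": [0,0,2.5],"delta_rot": [0,0,0],"jaw": 5},{"offset": [0,0,4],"delta_rot": [0,0,0],"jaw": 5},{"offset": [0,0,5.3],"delta_rot": [0,0,0],"jaw": 5},{"offset": [0,0,6.2],"delta_rot": [0,0,0],"jaw": 5},{"offset": [0,0,6.6],"delta_rot": [0,0,0],"jaw": 5},{"offset": [0,0,6.6],"delta_rot": [0,0,0],"jaw": 5},{"offset": [0,0,6.6],"delta_rot": [0,0,0],"jaw": 4.5}], squeeze=25)

```text
time: 3.63
position: [0.483, -0.1878, 0.0247]
tool_rot: [0.932, 0.363, 0.0, 0.0]
ft_force: [-0.0, -0.6, -0.6]
grip_width: 0.0477
```

drive_tool(plan=[{"offset": [0,0,0],"delta_rot": [0,0,0],"jaw": 3.6},{"offset": [0,0,0],"delta_rot": [0,0,0],"jaw": 3.2},{"offset": [0,0,0],"delta_rot": [0,0,0],"jaw": 2.4},{"offset": [0,0,0],"delta_rot": [0,0,0],"jaw": 2.4},{"offset": [0,0,0],"delta_rot": [0,0,0],"jaw": 2.4},{"offset": [0,0,0],"delta_rot": [0,0,0],"jaw": 2.4},{"offset": [0,0,0],"delta_rot": [0,0,0],"jaw": 2.4},{"offset": [0,0,0],"delta_rot": [0,0,0],"jaw": 2.4}])

```text
time: 4.3
position: [0.4831, -0.1879, 0.025]
tool_rot: [0.932, 0.363, 0.0, 0.0]
ft_force: [-1.3, 0.4, 5.3]
grip_width: 0.0289
```

```bash
python3 - <<'E'
from h import *
mv([.4826,-.188,.123],.742)
E
```

```text
t 4.30 pos [ 0.4831 -0.1879  0.025 ] yaw 0.7430 tiltz [ 8.e-04 -6.e-04 -1.e+00] off_cm [-0.04 -0.02 -9.8 ]
 rotvec deg [ 0.06 -0.01  0.06]
```

drive_tool(plan=[{"offset": [0,0,-1],"delta_rot": [0,0,0],"jaw": 2.4},{"offset": [0,0,-3.5],"delta_rot": [0,0,0],"jaw": 2.4},{"offset": [0,0,-6.5],"delta_rot": [0,0,0],"jaw": 2.4},{"offset": [0,0,-10],"delta_rot": [0,0,0],"jaw": 2.4},{"offset": [0,0,-13.5],"delta_rot": [0,0,0],"jaw": 2.4},{"offset": [0,0,-16.5],"delta_rot": [0,0,0],"jaw": 2.4},{"offset": [0,0,-18],"delta_rot": [0,0,0],"jaw": 2.4},{"offset": [0,0,-18.5],"delta_rot": [0,0,0],"jaw": 2.4}])

```text
time: 4.97
position: [0.484, -0.1882, 0.2129]
tool_rot: [0.932, 0.363, 0.002, 0.002]
ft_force: [0.3, 0.6, -1.5]
grip_width: 0.0286
```

```bash
python3 - <<'E'
from h import *
mv([.506,.206,.21],.742)
E
```

```text
t 4.97 pos [ 0.484  -0.1882  0.2129] yaw 0.7432 tiltz [ 0.0051 -0.0032 -1.    ] off_cm [ 28.29 -27.54   0.18]
 rotvec deg [ 0.33 -0.09  0.07]
```

drive_tool(plan=[{"offset": [1,-1,0],"delta_rot": [0,0,0],"jaw": 2.4},{"offset": [3,-3,0],"delta_rot": [0,0,0],"jaw": 2.4},{"offset": [5.5,-5.4,0],"delta_rot": [0,0,0],"jaw": 2.4},{"offset": [8,-7.9,0],"delta_rot": [0,0,0],"jaw": 2.4},{"offset": [10.5,-10.4,0],"delta_rot": [0,0,0],"jaw": 2.4},{"offset": [13,-12.8,0],"delta_rot": [0,0,0],"jaw": 2.4},{"offset": [15.5,-15.2,0],"delta_rot": [0,0,0],"jaw": 2.4},{"offset": [18,-17.6,0],"delta_rot": [0,0,0],"jaw": 2.4}])

```text
time: 5.63
position: [0.4938, 0.0665, 0.2074]
tool_rot: [0.932, 0.363, -0.002, -0.001]
ft_force: [0.8, -0.2, -1.4]
grip_width: 0.0286
```

drive_tool(plan=[{"offset": [2.5,-2.4,0],"delta_rot": [0,0,0],"jaw": 2.4},{"offset": [5,-4.8,0],"delta_rot": [0,0,0],"jaw": 2.4},{"offset": [7,-6.8,0],"delta_rot": [0,0,0],"jaw": 2.4},{"offset": [8.7,-8.4,0],"delta_rot": [0,0,0],"jaw": 2.4},{"offset": [9.8,-9.5,0],"delta_rot": [0,0,0],"jaw": 2.4},{"offset": [10.3,-9.9,0],"delta_rot": [0,0,0],"jaw": 2.4},{"offset": [10.3,-9.9,0],"delta_rot": [0,0,0],"jaw": 2.4},{"offset": [10.3,-9.9,0],"delta_rot": [0,0,0],"jaw": 2.4}])

```text
time: 6.3
position: [0.5039, 0.2062, 0.2082]
tool_rot: [0.932, 0.363, -0.002, -0.0]
ft_force: [-0.1, 0.5, -0.6]
grip_width: 0.0287
```

```bash
python3 - <<'E'
from h import *
from rig import *
o=get_obs();im=camera('wrist'); cv2.imwrite('pics/d1.png',im[:,:,::-1])
mv([.506,.206,.21],.742,o); print(proj('wrist',[.506,.206,.077],o),proj('wrist',[.572,.135,.164],o))
np.savez('d1.npz',**o)
im=camera('scene'); cv2.imwrite('pics/d1s.png',im[:,:,::-1])
crop('pics/d1.png','pics/d1z.png',190,100,310,240,5)
E
```

```text
t 6.30 pos [0.5039 0.2062 0.2082] yaw 0.7438 tiltz [-0.0032 -0.001  -1.    ] off_cm [ 0.14  0.16 -0.18]
 rotvec deg [-0.08  0.17  0.1 ]
[249.34674925 181.67802778] [249.9431389  324.21964831]
```

View pics/d1.png

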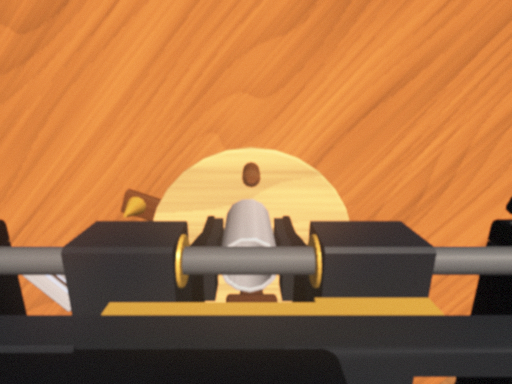

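View pics/d1z.png

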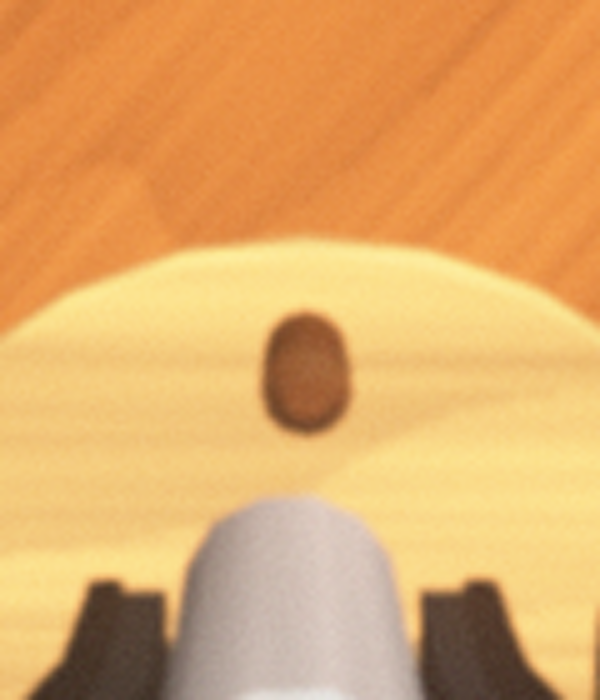

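View pics/d1s.png

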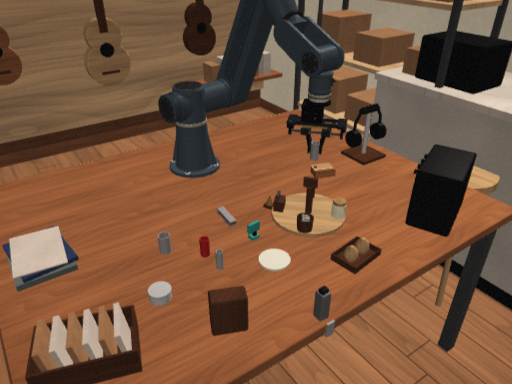

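```bash
cat > fit.py <<'E'
from h import *
from scipy.optimize import least_squares
import sys
def seg(png,box,thr=None):
    im=cv2.imread(png).astype(int); x0,y0,x1,y1=box
    v=im[y0:y1,x0:x1].max(axis=2).astype(np.float32); return v
def bounds(o,X,zs=(.032,.072)):
    pts=[]
    for z in zs:
        for t in np.linspace(0,2*np.pi,73): pts.append(proj('wrist',[X[0]+.0095*np.cos(t),X[1]+.0095*np.sin(t),z],o))
    for t in np.linspace(0,2*np.pi,37): pts.append(proj('wrist',[X[0]+.0045*np.cos(t),X[1]+.0045*np.sin(t),.077],o))
    p=np.array(pts); return p[:,0].min(),p[:,0].max(),p[:,1].min(),p[:,1].max()
if __name__=='__main__':
    o=dict(np.load('d1.npz'))
    v=seg('pics/d1.png',(230,150,275,195)); m=v<185
    ys,xs=np.nonzero(m); print('blob',230+xs.min(),230+xs.max(),150+ys.min(),150+ys.max())
    print('pred',bounds(o,[.506,.206]))
    M=R.from_quat(o['tool_rot']).as_matrix(); 
    def sl(dy): 
        q=[]
        for zt in (.025,-.035):
            p=np.array([proj('wrist',o['position']+M@np.array([.0145*np.cos(t),dy+.0145*np.sin(t),zt]),o) for t in np.linspace(0,2*np.pi,73)])
            q.append((p[:,0].min(),p[:,0].max(),p[:,1].min(),p[:,1].max()))
        return q
    for dy in (-.002,0,.002): print('slide',np.round(sl(dy),1))
    # solve
    def zoom(u): return u
    obs=np.array([190+262.5/5-.5,190+352.5/5-.5,100+310.5/5-.5,100+436.5/5-.5]); print('obs',obs)
    f=lambda X:(np.array(bounds(o,X))-obs)
    s=least_squares(f,[.506,.206],diff_step=1e-3); print(s.x,s.fun)
E
python3 fit.py
```

```text
blob 243 259 163 186
pred (np.float64(240.0241085301959), np.float64(258.661381263), np.float64(163.83129389408927), np.float64(189.4325699275334))
slide [[225.4 269.3 195.1 236.3]
 [216.2 278.  233.4 288.9]]
slide [[225.4 269.2 198.1 239.1]
 [216.3 277.9 237.4 292.6]]
slide [[225.5 269.2 201.  241.8]
 [216.4 277.7 241.4 296.1]]
obs [242.  260.  161.6 186.8]
[0.50541132 0.20912156] [-0.34047561  0.34037058 -0.1046988   0.10243676]
```

```bash
python3 - <<'E'
from h import *
mv([.5054,.2089,.12],.742)
E
```

```text
t 6.40 pos [0.5046 0.2054 0.2088] yaw 0.7420 tiltz [-1.9e-03 -7.0e-04 -1.0e+00] off_cm [ 0.32 -0.2   8.88]
 rotvec deg [-0.04  0.11 -0.  ]
```

drive_tool(plan=[{"offset": [0.2,-0.1,1],"delta_rot": [0,0,0],"jaw": 2.4},{"offset": [0.3,-0.2,2.5],"delta_rot": [0,0,0],"jaw": 2.4},{"offset": [0.3,-0.2,4.5],"delta_rot": [0,0,0],"jaw": 2.4},{"offset": [0.3,-0.2,6.2],"delta_rot": [0,0,0],"jaw": 2.4},{"offset": [0.3,-0.2,7.5],"delta_rot": [0,0,0],"jaw": 2.4},{"offset": [0.3,-0.2,8.3],"delta_rot": [0,0,0],"jaw": 2.4},{"offset": [0.3,-0.2,8.6],"delta_rot": [0,0,0],"jaw": 2.4},{"offset": [0.3,-0.2,8.6],"delta_rot": [0,0,0],"jaw": 2.4}])

```text
time: 7.07
position: [0.5058, 0.2092, 0.1227]
tool_rot: [0.932, 0.363, -0.001, -0.0]
ft_force: [-0.4, -0.2, -1.1]
grip_width: 0.0287
```

```bash
python3 - <<'E'
from h import *
from rig import *
o=get_obs();im=camera('wrist'); cv2.imwrite('pics/d2.png',im[:,:,::-1])
mv([.5054,.2089,.057],.742,o)
np.savez('d2.npz',**o)
im=camera('scene'); cv2.imwrite('pics/d2s.png',im[:,:,::-1])
crop('pics/d2s.png','pics/d2sz.png',250,100,370,240,5)
crop('pics/d2.png','pics/d2z.png',190,100,310,240,5)
from fit import bounds
print(np.round(bounds(o,[.5054,.2091]),1))
E
```

```text
t 7.07 pos [0.5058 0.2092 0.1227] yaw 0.7420 tiltz [-1.6e-03 -3.0e-04 -1.0e+00] off_cm [-0.04  0.    6.57]
 rotvec deg [-0.05  0.08 -0.  ]
[234.2 259.7 180.6 218.1]
```

View pics/d2z.png

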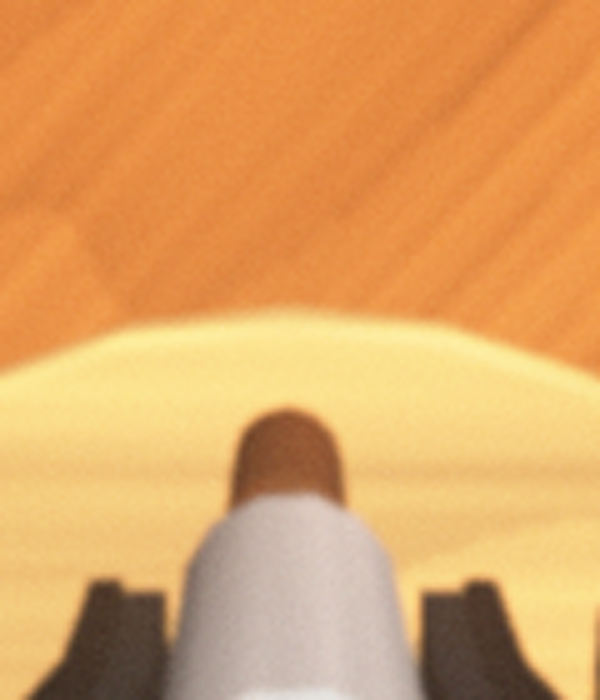

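View pics/d2sz.png

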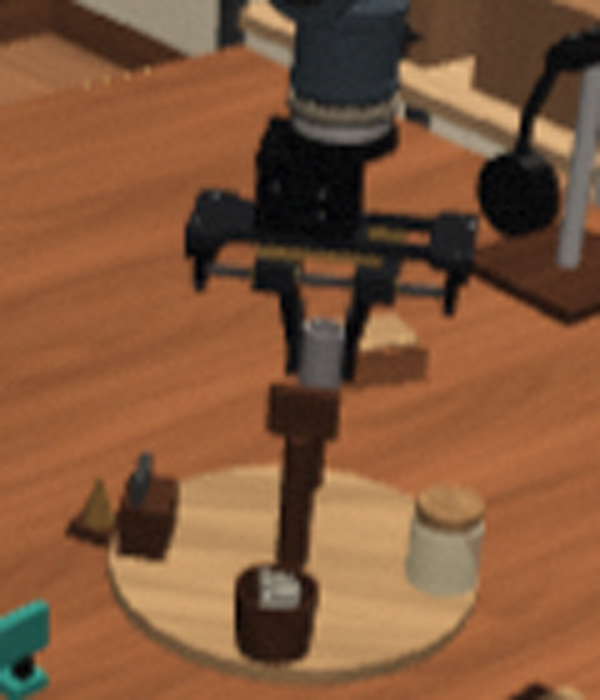

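The post (zoom x ≈ 289) lines up with the slide (≈ 290), and its top edge agrees with the prediction to 0.5 px. I'll lower the slide onto the post.

drive_tool(plan=[{"offset": [0,0,0.5],"delta_rot": [0,0,0],"jaw": 2.4},{"offset": [0,0,1.2],"delta_rot": [0,0,0],"jaw": 2.4},{"offset": [0,0,1.9],"delta_rot": [0,0,0],"jaw": 2.4},{"offset": [0,0,2.5],"delta_rot": [0,0,0],"jaw": 2.4},{"offset": [0,0,3],"delta_rot": [0,0,0],"jaw": 2.4},{"offset": [0,0,3.3],"delta_rot": [0,0,0],"jaw": 2.4},{"offset": [0,0,3.5],"delta_rot": [0,0,0],"jaw": 2.4},{"offset": [0,0,3.5],"delta_rot": [0,0,0],"jaw": 2.4}])

```text
time: 7.83
position: [0.5058, 0.2098, 0.088]
tool_rot: [0.932, 0.363, -0.001, -0.0]
ft_force: [-0.0, 0.0, -0.9]
grip_width: 0.0289
```

drive_tool(plan=[{"offset": [0,0,0.4],"delta_rot": [0,0,0],"jaw": 2.4},{"offset": [0,0,0.9],"delta_rot": [0,0,0],"jaw": 2.4},{"offset": [0,0,1.4],"delta_rot": [0,0,0],"jaw": 2.4},{"offset": [0,0,1.9],"delta_rot": [0,0,0],"jaw": 2.4},{"offset": [0,0,2.3],"delta_rot": [0,0,0],"jaw": 2.4},{"offset": [0,0,2.6],"delta_rot": [0,0,0],"jaw": 2.4},{"offset": [0,0,2.8],"delta_rot": [0,0,0],"jaw": 2.4},{"offset": [0,0,2.8],"delta_rot": [0,0,0],"jaw": 2.4}])

```text
time: 8.5
position: [0.5058, 0.2098, 0.06]
tool_rot: [0.932, 0.363, -0.0, -0.0]
ft_force: [0.0, 0.2, -0.7]
grip_width: 0.0287
```

```bash
python3 - <<'E'
from h import *
mv([.5054,.2089,.057],.742)
E
```

```text
t 8.50 pos [0.5058 0.2098 0.06  ] yaw 0.7429 tiltz [-9.e-04 -2.e-04 -1.e+00] off_cm [-0.09  0.04  0.3 ]
 rotvec deg [-0.03  0.05  0.05]
```

drive_tool(plan=[{"offset": [0,0,0.1],"delta_rot": [0,0,0],"jaw": 2.4},{"offset": [0,0,0.2],"delta_rot": [0,0,0],"jaw": 2.4},{"offset": [0,0,0.3],"delta_rot": [0,0,0],"jaw": 2.4},{"offset": [0,0,0.35],"delta_rot": [0,0,0],"jaw": 2.4},{"offset": [0,0,0.4],"delta_rot": [0,0,0],"jaw": 2.4},{"offset": [0,0,0.4],"delta_rot": [0,0,0],"jaw": 2.4},{"offset": [0,0,0.4],"delta_rot": [0,0,0],"jaw": 2.4},{"offset": [0,0,0.4],"delta_rot": [0,0,0],"jaw": 2.4}])

```text
time: 9.17
position: [0.5063, 0.2099, 0.057]
tool_rot: [0.932, 0.363, 0.0, 0.0]
ft_force: [-0.5, -0.0, 4.0]
grip_width: 0.0291
```

Contact at z = 0.057 with 4 N upward, which is the seated height. I'll release and rise.

drive_tool(plan=[{"offset": [0,0,0],"delta_rot": [0,0,0],"jaw": 3.2},{"offset": [0,0,0],"delta_rot": [0,0,0],"jaw": 3.6},{"offset": [0,0,0],"delta_rot": [0,0,0],"jaw": 4.2},{"offset": [0,0,0],"delta_rot": [0,0,0],"jaw": 5},{"offset": [0,0,0],"delta_rot": [0,0,0],"jaw": 5},{"offset": [0,0,-0.5],"delta_rot": [0,0,0],"jaw": 5},{"offset": [0,0,-1.5],"delta_rot": [0,0,0],"jaw": 5},{"offset": [0,0,-3],"delta_rot": [0,0,0],"jaw": 5}])

```text
time: 9.83
position: [0.5052, 0.2096, 0.0864]
tool_rot: [0.932, 0.363, -0.001, -0.0]
ft_force: [-0.0, 0.2, 0.7]
grip_width: 0.0497
```

drive_tool(plan=[{"offset": [0,0,-2],"delta_rot": [0,0,0],"jaw": 5},{"offset": [0,0,-4.5],"delta_rot": [0,0,0],"jaw": 5},{"offset": [0,0,-7],"delta_rot": [0,0,0],"jaw": 5},{"offset": [0,0,-9.5],"delta_rot": [0,0,0],"jaw": 5},{"offset": [0,0,-11.5],"delta_rot": [0,0,0],"jaw": 5},{"offset": [0,0,-13],"delta_rot": [0,0,0],"jaw": 5},{"offset": [0,0,-13.5],"delta_rot": [0,0,0],"jaw": 5},{"offset": [0,0,-13.5],"delta_rot": [0,0,0],"jaw": 5}])

```text
time: 10.5
position: [0.507, 0.2101, 0.2237]
tool_rot: [0.932, 0.363, 0.002, 0.0]
ft_force: [1.0, -0.1, 0.1]
grip_width: 0.0498
```

```bash
python3 - <<'E'
from h import *
from rig import *
o=get_obs();im=camera('wrist'); cv2.imwrite('pics/e1.png',im[:,:,::-1])
mv([.5718,.1348,.24],-.829,o)
np.savez('e1.npz',**o)
im=camera('scene'); cv2.imwrite('pics/e1s.png',im[:,:,::-1])
crop('pics/e1s.png','pics/e1sz.png',250,140,370,240,5)
im=camera('top'); cv2.imwrite('pics/e1t.png',im[:,:,::-1])
crop('pics/e1.png','pics/e1z.png',190,100,310,240,5)
A=[.5058,.2098]
print([proj('wrist',A+[z],o).round(1) for z in (.032,.092)],[proj('scene',A+[z]).round(1) for z in (.032,.092)])
E
```

```text
t 10.50 pos [0.507  0.2101 0.2237] yaw 0.7430 tiltz [ 4.3e-03  9.0e-04 -1.0e+00] off_cm [-0.31  9.93 -1.61]
 rotvec deg [-7.000e-02 -2.700e-01  9.007e+01]
[array([246.1, 166.8]), array([246., 179.])] [array([312.2, 196.5]), array([313.4, 182. ])]
```

View pics/e1.png

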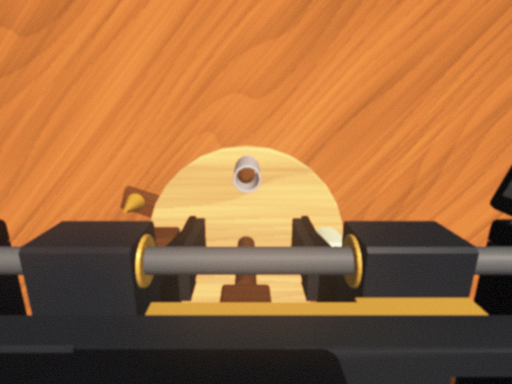

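View pics/e1sz.png

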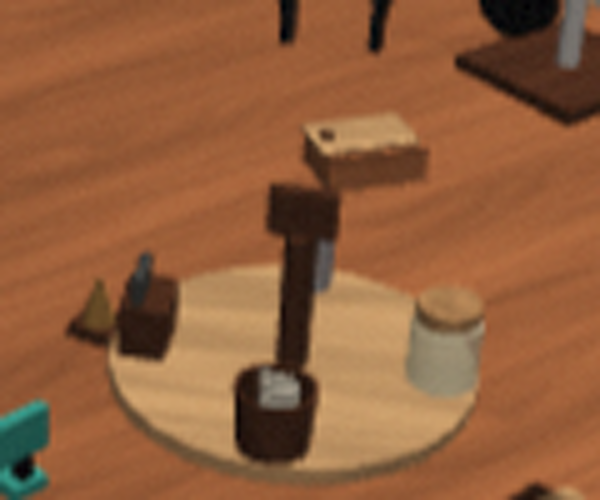

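View pics/e1t.png

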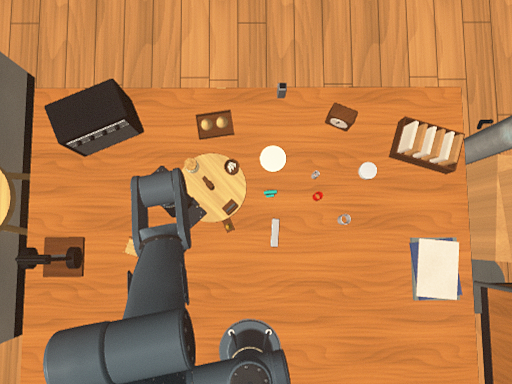

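The wrist image shows the slide's rim at (247,179), where a seated slide should project (246,179), so it is fully down. Next is the handle.

drive_tool(plan=[{"offset": [0,0.5,-0.5],"delta_rot": [0,0,5],"jaw": 5},{"offset": [0,1.2,-1],"delta_rot": [0,0,12],"jaw": 5},{"offset": [-0.1,2,-1.6],"delta_rot": [0,0,19],"jaw": 5},{"offset": [-0.1,3,-1.6],"delta_rot": [0,0,26],"jaw": 5},{"offset": [-0.2,4,-1.6],"delta_rot": [0,0,33],"jaw": 5},{"offset": [-0.2,5,-1.6],"delta_rot": [0,0,40],"jaw": 5},{"offset": [-0.2,6,-1.6],"delta_rot": [0,0,47],"jaw": 5},{"offset": [-0.2,7,-1.6],"delta_rot": [0,0,53],"jaw": 5}])

```text
time: 11.32
position: [0.5514, 0.1564, 0.2358]
tool_rot: [0.996, -0.094, -0.002, 0.0]
ft_force: [0.2, -0.5, 0.2]
grip_width: 0.0505
```

```bash
python3 - <<'E'
from h import *
mv([.5718,.1348,.24],-.829)
E
```

```text
t 11.32 pos [0.5514 0.1564 0.2358] yaw -0.1880 tiltz [-3.5e-03 -3.0e-04 -1.0e+00] off_cm [ 2.41  1.74 -0.42]
 rotvec deg [ 0.11  0.17 36.73]
```

drive_tool(plan=[{"offset": [0.5,0.4,0],"delta_rot": [0,0,7],"jaw": 5},{"offset": [1,0.8,0],"delta_rot": [0,0,14],"jaw": 5},{"offset": [1.6,1.2,0],"delta_rot": [0,0,21],"jaw": 5},{"offset": [2.1,1.5,0],"delta_rot": [0,0,28],"jaw": 5},{"offset": [2.3,1.6,0],"delta_rot": [0,0,34],"jaw": 5},{"offset": [2.3,1.6,0],"delta_rot": [0,0,37],"jaw": 5},{"offset": [2.3,1.6,0],"delta_rot": [0,0,37],"jaw": 5},{"offset": [2.3,1.6,0],"delta_rot": [0,0,37],"jaw": 5}])

```text
time: 11.98
position: [0.5709, 0.1369, 0.2362]
tool_rot: [0.916, -0.402, -0.001, 0.001]
ft_force: [-0.6, 0.2, 0.9]
grip_width: 0.0499
```

```bash
python3 - <<'E'
from h import *
from rig import *
o=get_obs();im=camera('wrist'); cv2.imwrite('pics/f1.png',im[:,:,::-1])
mv([.5718,.1348,.128],-.829,o)
np.savez('f1.npz',**o)
C=np.array([.5718,.1348,.164]);y=-.829
for sx,sy in ((1,1),(1,-1),(-1,-1),(-1,1)):
    ex=np.array([np.cos(y),np.sin(y),0]);ey=np.array([-np.sin(y),np.cos(y),0])
    print(proj('wrist',C+sx*.007*ex+sy*.023*ey,o).round(1))
crop('pics/f1.png','pics/f1z.png',190,130,310,270,5)
E
```

```text
t 11.98 pos [0.5709 0.1369 0.2362] yaw -0.8265 tiltz [-2.9e-03 -1.0e-04 -1.0e+00] off_cm [ 0.24  0.06 10.81]
 rotvec deg [0.13 0.11 0.14]
[261.3 170.2]
[260.5 224.2]
[243.7 224.2]
[243.6 170.2]
```

View pics/f1.png

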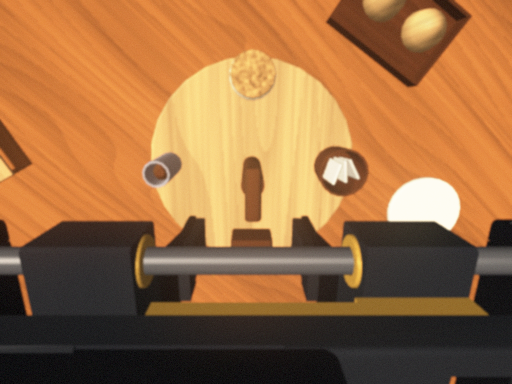

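View pics/f1z.png

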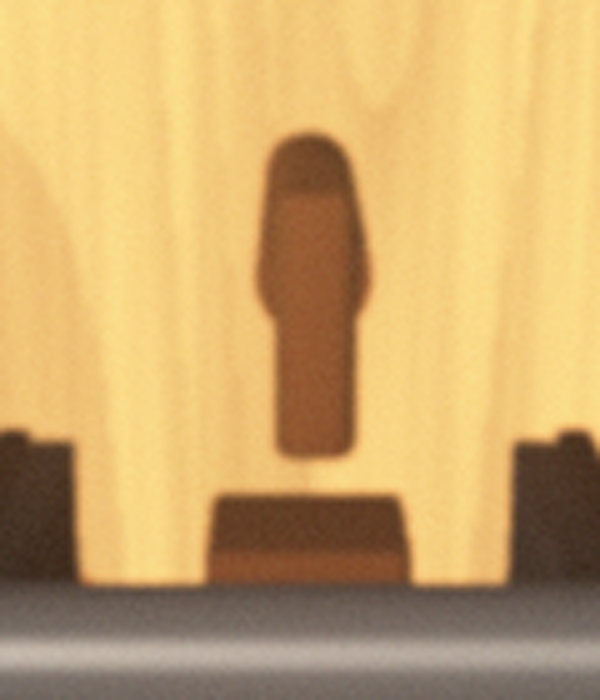

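```bash
python3 - <<'E'
from h import *
o=dict(np.load('f1.npz'))
A=atz('wrist',(252.8,169),.164,o);B=atz('wrist',(252.8,221.6),.164,o);print(A,B,(A+B)/2,np.linalg.norm(A-B))
c=(A+B)/2; mv([c[0],c[1],.128],-.829)
# slide angle & rim
print(atz('wrist',(156.5,174.5),.092,o))
crop('pics/f1.png','pics/f1y.png',120,140,220,200,7)
E
```

```text
[0.58965606 0.15078345 0.164     ] [0.5569585  0.12040383 0.164     ] [0.57330728 0.13559364 0.164     ] 0.044632398864598626
t 12.03 pos [0.571  0.137  0.2364] yaw -0.8264 tiltz [-2.4e-03 -1.0e-04 -1.0e+00] off_cm [ 0.27 -0.09 10.84]
 rotvec deg [0.1  0.09 0.15]
[0.5067472  0.20932559 0.092     ]
```

View pics/f1y.png

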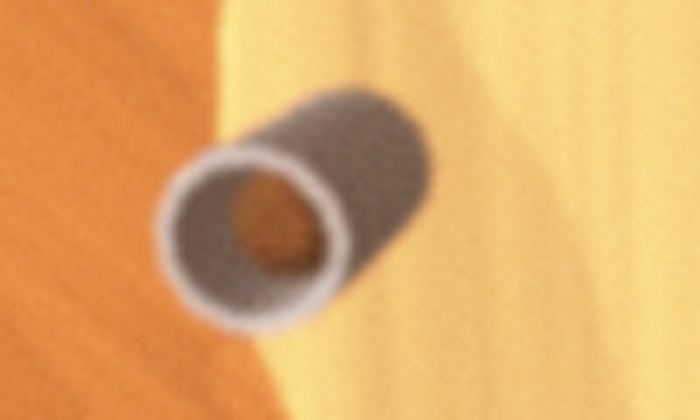

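drive_tool(plan=[{"offset": [0.1,0,1],"delta_rot": [0,0,0],"jaw": 5},{"offset": [0.2,0,3],"delta_rot": [0,0,0],"jaw": 5},{"offset": [0.3,0,5],"delta_rot": [0,0,0],"jaw": 5},{"offset": [0.3,0,7],"delta_rot": [0,0,0],"jaw": 5},{"offset": [0.3,0,8.7],"delta_rot": [0,0,0],"jaw": 5},{"offset": [0.3,0,10],"delta_rot": [0,0,0],"jaw": 5},{"offset": [0.3,0,10.8],"delta_rot": [0,0,0],"jaw": 5},{"offset": [0.3,0,10.8],"delta_rot": [0,0,0],"jaw": 5}], squeeze=10)

```text
time: 12.7
position: [0.572, 0.1347, 0.1271]
tool_rot: [0.916, -0.402, -0.002, 0.001]
ft_force: [-0.0, -0.0, -0.2]
grip_width: 0.05
```

drive_tool(plan=[{"offset": [0,0,0],"delta_rot": [0,0,0],"jaw": 4},{"offset": [0,0,0],"delta_rot": [0,0,0],"jaw": 3},{"offset": [0,0,0],"delta_rot": [0,0,0],"jaw": 2.2},{"offset": [0,0,0],"delta_rot": [0,0,0],"jaw": 1.8},{"offset": [0,0,0],"delta_rot": [0,0,0],"jaw": 1.0},{"offset": [0,0,0],"delta_rot": [0,0,0],"jaw": 1.0},{"offset": [0,0,0],"delta_rot": [0,0,0],"jaw": 1.0},{"offset": [0,0,0],"delta_rot": [0,0,0],"jaw": 1.0}])

```text
time: 13.37
position: [0.5741, 0.135, 0.1304]
tool_rot: [0.916, -0.402, 0.001, -0.0]
ft_force: [-0.8, -0.7, 5.9]
grip_width: 0.0137
```

```bash
python3 - <<'E'
from h import *
from rig import *
o=get_obs();im=camera('wrist'); cv2.imwrite('pics/g1.png',im[:,:,::-1])
mv([.573,.1354,.128],.392,o); print(o['moment'],o['q'])
im=camera('scene'); cv2.imwrite('pics/g1s.png',im[:,:,::-1])
E
```

```text
t 13.37 pos [0.5741 0.135  0.1304] yaw -0.8280 tiltz [ 1.3e-03  4.0e-04 -1.0e+00] off_cm [-0.1   0.06  0.24]
 rotvec deg [-4.00e-02 -7.00e-02 -6.99e+01]
[ 0.09393324  0.11239564 -0.01881473] [4.14593831e-02 5.98248361e-01 1.60754194e+00 4.27852854e-04
 9.34502018e-01 8.69246415e-01]
```

View pics/g1.png

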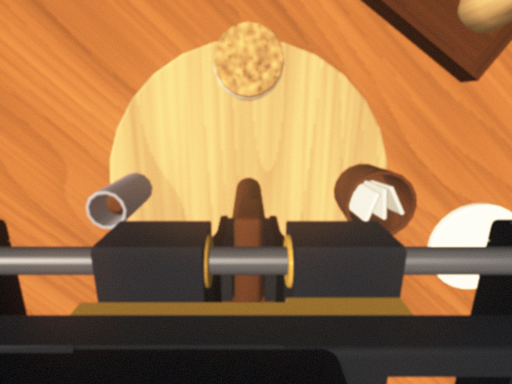

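Gripping the bar at 13.7 mm. The turn needed is about +1.224 rad, which is −70° about the tool's z.

drive_tool(plan=[{"offset": [0,0,0],"delta_rot": [0,0,-2],"jaw": 1.0},{"offset": [0,0,0],"delta_rot": [0,0,-6],"jaw": 1.0},{"offset": [0,0,0],"delta_rot": [0,0,-11],"jaw": 1.0},{"offset": [0,0,0],"delta_rot": [0,0,-16],"jaw": 1.0},{"offset": [0,0,0],"delta_rot": [0,0,-21],"jaw": 1.0},{"offset": [0,0,0],"delta_rot": [0,0,-26],"jaw": 1.0},{"offset": [0,0,0],"delta_rot": [0,0,-31],"jaw": 1.0},{"offset": [0,0,0],"delta_rot": [0,0,-35],"jaw": 1.0}], squeeze=20)

```text
time: 14.13
position: [0.5736, 0.1353, 0.1304]
tool_rot: [0.994, -0.106, 0.0, -0.0]
ft_force: [-1.4, 2.0, 7.0]
grip_width: 0.0138
```

drive_tool(plan=[{"offset": [0,0,0],"delta_rot": [0,0,-4],"jaw": 1.0},{"offset": [0,0,0],"delta_rot": [0,0,-9],"jaw": 1.0},{"offset": [0,0,0],"delta_rot": [0,0,-14],"jaw": 1.0},{"offset": [0,0,0],"delta_rot": [0,0,-19],"jaw": 1.0},{"offset": [0,0,0],"delta_rot": [0,0,-24],"jaw": 1.0},{"offset": [0,0,0],"delta_rot": [0,0,-29],"jaw": 1.0},{"offset": [0,0,0],"delta_rot": [0,0,-33],"jaw": 1.0},{"offset": [0,0,0],"delta_rot": [0,0,-35],"jaw": 1.0}])

```text
time: 14.8
position: [0.5729, 0.1353, 0.1304]
tool_rot: [0.98, 0.197, -0.001, -0.0]
ft_force: [-2.8, 0.5, 8.3]
grip_width: 0.0142
```

drive_tool(plan=[{"offset": [0,0,0],"delta_rot": [0,0,0],"jaw": 1.0},{"offset": [0,0,0],"delta_rot": [0,0,0],"jaw": 1.0},{"offset": [0,0,0],"delta_rot": [0,0,0],"jaw": 1.0},{"offset": [0,0,0],"delta_rot": [0,0,0],"jaw": 1.0},{"offset": [0,0,0],"delta_rot": [0,0,0],"jaw": 1.0},{"offset": [0,0,0],"delta_rot": [0,0,0],"jaw": 1.0},{"offset": [0,0,0],"delta_rot": [0,0,0],"jaw": 1.0},{"offset": [0,0,0],"delta_rot": [0,0,0],"jaw": 1.0}])

```text
time: 15.47
position: [0.5729, 0.1353, 0.1304]
tool_rot: [0.981, 0.196, -0.0, -0.0]
ft_force: [-3.1, 2.0, 8.0]
grip_width: 0.0138
```

```bash
python3 - <<'E'
from h import *
from rig import *
o=get_obs();im=camera('wrist'); cv2.imwrite('pics/h1.png',im[:,:,::-1])
np.savez('h1.npz',**o)
mv([.573,.1354,.128],.392,o); print(o['moment'],o['q'])
im=camera('scene'); cv2.imwrite('pics/h1s.png',im[:,:,::-1])
im=camera('top'); cv2.imwrite('pics/h1t.png',im[:,:,::-1])
crop('pics/h1t.png','pics/h1tz.png',165,145,265,240,6)
crop('pics/h1s.png','pics/h1sz.png',240,150,370,245,5)
E
```

```text
t 15.47 pos [0.5729 0.1353 0.1304] yaw 0.3940 tiltz [-1.1e-03  6.0e-04 -1.0e+00] off_cm [ 0.01 -0.01  0.24]
 rotvec deg [-0.06  0.05  0.12]
[0.17028886 0.3200238  0.01522554] [ 4.18306871e-02  5.97840376e-01  1.60856610e+00  8.12756135e-04
  9.36281299e-01 -3.52665550e-01]
```

View pics/h1.png

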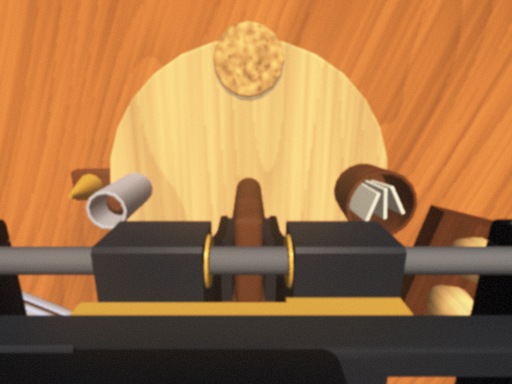

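View pics/h1tz.png

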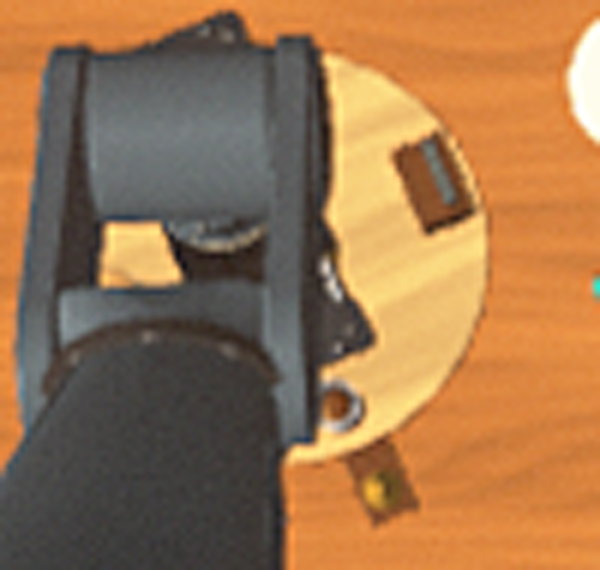

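View pics/h1sz.png

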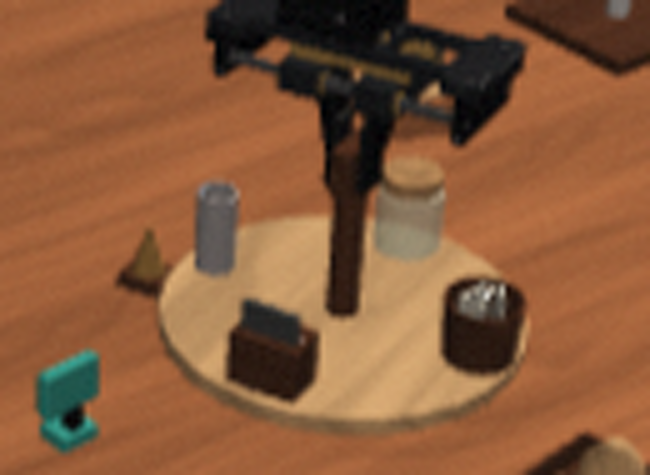

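```bash
python3 - <<'E'
from h import *
crop('pics/h1.png','pics/i1.png',60,155,160,235,6)
crop('pics/e1.png','pics/i2.png',105,170,175,225,8)
crop('pics/h1s.png','pics/i3.png',255,175,315,220,10)
crop('pics/h1t.png','pics/i4.png',210,200,245,235,14)
E
```

```text
(no output)
```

View pics/i1.png

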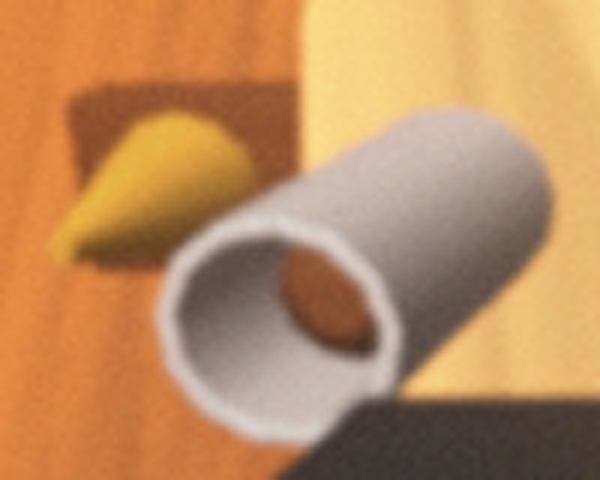

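View pics/i2.png

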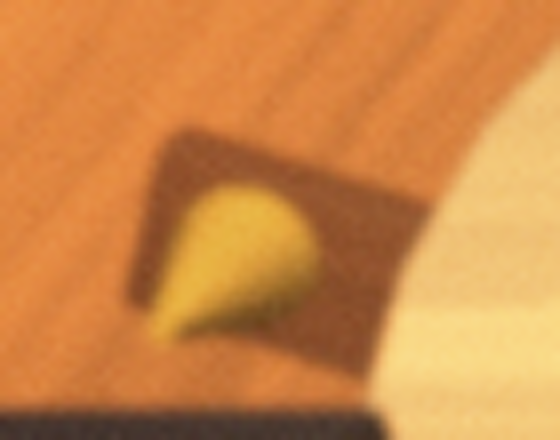

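View pics/i3.png

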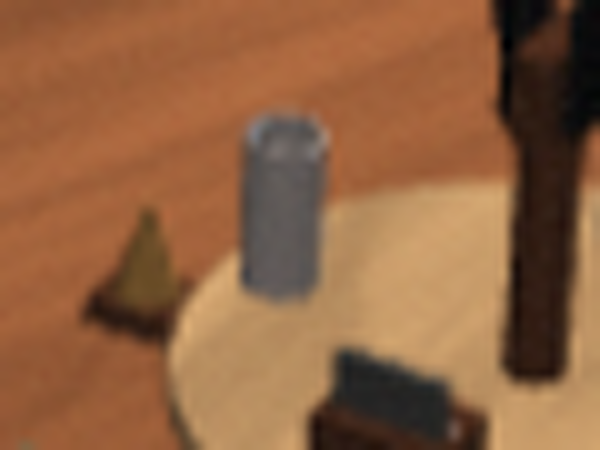

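View pics/i4.png

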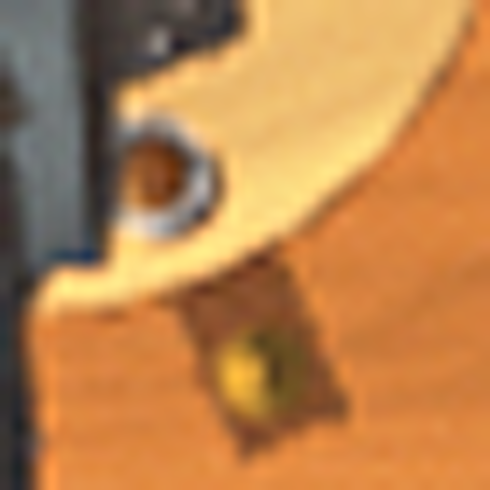

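```bash
python3 - <<'E'
from h import *
oh=dict(np.load('h1.npz'));oe=dict(np.load('e1.npz'));A=np.array([.5730,.1354])
ang=lambda P,A=A:(np.arctan2(P[1]-A[1],P[0]-A[0])%(2*np.pi), np.hypot(*(P[:2]-A)))
print('handle',0.394+np.pi)
for n,c,uv,z,o in [('tip h1','wrist',(69.9,196.6),.046,oh),('tip e1','wrist',(124.8,211.1),.046,oe),('tip scene','scene',(269.45,195.25),.046,None),
  ('slide h1','wrist',(106.2,209.6),.092,oh),('slide scene','scene',(283.1,188.35),.092,None),('slide top','top',(210+(163+.5)/14-.5,200+(178+.5)/14-.5),.092,None),
  ('tongue far L e1','wrist',(105+176/8,170+130/8),.018,oe),('R','wrist',(105+133/8,170+310/8),.018,oe),('nearL','wrist',(105+428/8,170+210/8),.018,oe),('nearR','wrist',(105+368/8,170+378/8),.018,oe)]:
    P=atz(c,uv,z,o); print(n,P.round(4),np.round(ang(P),4))
E
```

```text
handle 3.5355926535897932
tip h1 [0.4334 0.0743 0.046 ] [3.5541 0.1524]
tip e1 [0.4332 0.0744 0.046 ] [3.553  0.1525]
tip scene [0.4304 0.0748 0.046 ] [3.5437 0.1549]
slide h1 [0.4801 0.0987 0.092 ] [3.5175 0.0999]
slide scene [0.4806 0.0952 0.092 ] [3.5523 0.1008]
slide top [0.4779 0.0944 0.092 ] [3.5489 0.1036]
tongue far L e1 [0.4135 0.0876 0.018 ] [3.4329 0.1665]
R [0.4264 0.0586 0.018 ] [3.624  0.1655]
nearL [0.4509 0.104  0.018 ] [3.3937 0.1261]
nearR [0.4614 0.0749 0.018 ] [3.6386 0.127 ]
```

```bash
python3 - <<'E'
from h import *
A=np.array([.5732,.1350]); g=lambda u,v:(210+(u+.5)/14-.5,200+(v+.5)/14-.5)
C=np.array([.5718,.1348])
for z in (.018,):
  far=(atz('top',g(245,455),z)+atz('top',g(345,410),z))/2; near=(atz('top',g(185,305),z)+atz('top',g(290,250),z))/2
  for P in (far,near): print('top tongue',P.round(4),np.arctan2(P[1]-C[1],P[0]-C[0])%6.2832)
  print('w',np.linalg.norm(atz('top',g(245,455),z)-atz('top',g(345,410),z)))
for z in (.04,.09): print('col scene',proj('scene',[*A,z]).round(2))
for a in (3.53,3.55): 
  F=[A[0]+.152*np.cos(a),A[1]+.152*np.sin(a),.047]; print(a,'scene',proj('scene',F).round(2),'top',proj('top',F).round(2),'i4',((proj('top',F)-[210,200]+.5)*14).round(1))
  B=F[:2]+[.018]; print('  base i4',((proj('top',B)-[210,200]+.5)*14).round(1))
crop('pics/h1s.png','pics/j.png',285,175,325,225,12)
E
```

```text
top tongue [0.4177 0.066  0.018 ] 3.561543993451731
top tongue [0.4573 0.0806 0.018 ] 3.5834940340205614
w 0.02783944645459252
col scene [308.62 209.71]
col scene [309.6  197.13]
3.53 scene [270.42 195.04] top [226.93 226.02] i4 [244.  371.3]
  base i4 [250.6 375.1]
3.55 scene [269.97 195.42] top [227.73 225.68] i4 [255.2 366.5]
  base i4 [261.6 370.4]
```

View pics/j.png

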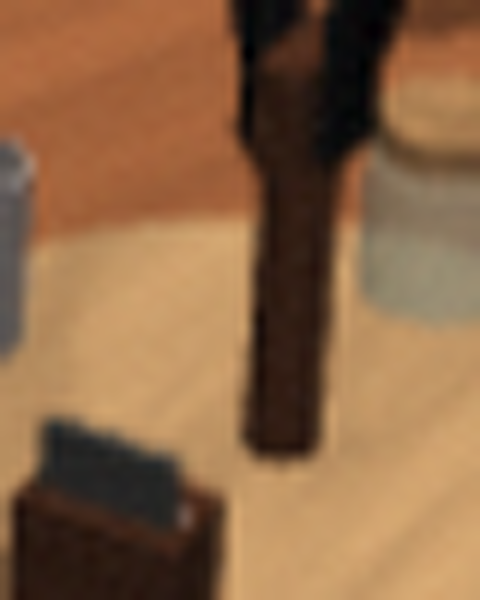

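The pointer angle by view: wrist ≈ 3.550, scene ≈ 3.545, top ≈ 3.55 (its tongue edges read 3.56–3.58). The post is at 3.536, so I'll add 0.8°.

drive_tool(plan=[{"offset": [0,0,0],"delta_rot": [0,0,-0.2],"jaw": 1.0},{"offset": [0,0,0],"delta_rot": [0,0,-0.5],"jaw": 1.0},{"offset": [0,0,0],"delta_rot": [0,0,-0.7],"jaw": 1.0},{"offset": [0,0,0],"delta_rot": [0,0,-0.8],"jaw": 1.0},{"offset": [0,0,0],"delta_rot": [0,0,-0.8],"jaw": 1.0},{"offset": [0,0,0],"delta_rot": [0,0,-0.8],"jaw": 1.0},{"offset": [0,0,0],"delta_rot": [0,0,-0.8],"jaw": 1.0},{"offset": [0,0,0],"delta_rot": [0,0,-0.8],"jaw": 1.0}])

```text
time: 16.28
position: [0.5729, 0.1352, 0.1304]
tool_rot: [0.979, 0.202, -0.0, -0.0]
ft_force: [-3.6, 0.8, 7.7]
grip_width: 0.0136
```

```bash
python3 - <<'E'
from h import *
from rig import *
o=get_obs(); mv([.573,.1354,.128],.408,o); print(o['ft_force'],o['moment'],o['grip_width'],abs(o['joint_velocities']).max())
cv2.imwrite('pics/k_s.png',camera('scene')[:,:,::-1]);cv2.imwrite('pics/k_w.png',camera('wrist')[:,:,::-1])
E
```

```text
t 16.28 pos [0.5729 0.1352 0.1304] yaw 0.4077 tiltz [-1.1e-03  7.0e-04 -1.0e+00] off_cm [ 0.01 -0.01  0.24]
 rotvec deg [-0.06  0.05 -0.02]
[-3.58367386  0.83450561  7.71229114] [ 0.2059586   0.39455842 -0.07924967] 0.013568066608083205 0.0008137423920632721
```

View pics/k_s.png

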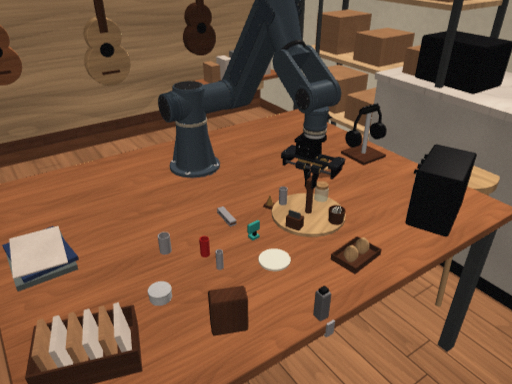

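View pics/k_w.png

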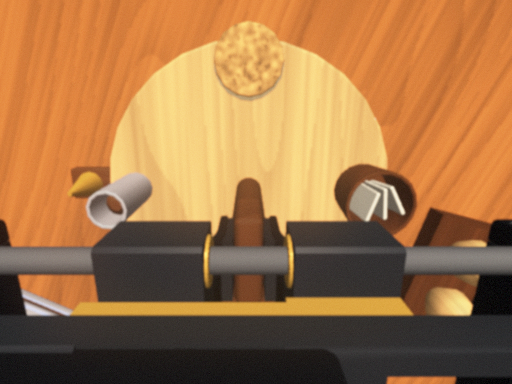

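The slide is upright on the post at about (283,196) in the scene view, beside the pointer at (269,202). The small, large and red tubes have not moved. Wrist view: slide rim at (107,209), pointer tip at (70,196). The arm is still and gripping the bar, so I'm handing in.

```bash
python3 -c "
from rig import *
print(hand_in())"
```

```text
the job is handed in; nothing more can be done
None
```

The middle slide is seated on the bare post, the carousel is turned so that post stands in line with the brass pointer, and the job was handed in at about 16.4 s. The gripper is still holding the handle.

- **Slide:** It measured 28.8 mm across by camera and 28.9 mm in the jaws, so it is the middle one. It went down with no side force and bottomed at its seated height with 4 N upward. After I released it, the wrist camera showed its rim where a fully seated slide should be.
- **Turn:** I turned the carousel about 71° (+1.236 rad) by the handle, including a last 0.8° correction. The post direction, read from the gripped handle, ended at 3.549 rad.
- **Pointer alignment:** The wrist, scene and top views put the pointer tip at about 3.53 to 3.555 rad. The edges of the stand's tongue disagreed more, at 3.52 to 3.58 rad. I went with about 3.55, so the alignment is good to roughly 0.02 rad. The slide rim itself read 3.52 to 3.55 rad just before the last correction, because it has play on the post.
- **At the end:** The arm was still, with the jaws 13.6 mm apart on the bar and a grip setting of 20 N. The wrist force was about 8 N. The other slides, the red tube and the other shelf items looked unmoved in the last picture.

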